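Unlock the gauge chest's swing bolt and open its drawer

TASK

Open the gauge chest for the next inspection: with its drawer still shut, unscrew the wing nut far enough (counter-clockwise seen from above) and swing the hinged eyebolt forward out of the slotted ear and down, well over towards level. Then pull the drawer out by its bow handle to its stop and let go, leaving the vee block, the bush and the hex key undisturbed.

Things in the scene. Friction and masses are not known exactly. Their poses are not given: they have to be found in the camera images.
- gauge_chest: Grey steel chest, 200 x 200 x 70 mm (72 with its black mat), fixed; place and yaw vary. Origin: centre of its underside, on the table. Front: plane x = -100 mm of its frame, looking along -x to the robot; y left, z up. Left of the drawer (y 50 to 100 mm) a fixed post. An 8 mm foot plate reaches out of the front (x -184 to -98, y 52 to 98 mm) with the eyebolt's clevis, 36 mm high.
- drawer (a joint): Blue-fronted drawer with gauge blocks. 0 = shut, grows as it slides out along the chest's -x; stop at 0.100 m; friction about 2 N. It carries the bow handle and the slotted ear. Its front plate is 12 mm thick (chest x = -112 to -100 mm when shut), upper edge at z = 68 mm.
- drawer_handle (a point): Middle of the drawer's steel bow handle: round bar 10 mm thick along the chest's y, 70 mm of it straight, 45 mm above the table, with 40 mm free between bar and drawer front. Shut, it lies at (-157, -50, 45) mm in the chest's frame. It can be hooked or pinched from above.
- slot_ear (a point): Point on top of the dark steel ear of the drawer, in the slot where the bolt stands: (-155, 75, 76) mm in the chest's frame with the drawer shut. Ear 14 mm thick, 36 wide, ends 16 mm in front of the point; slot 13 mm wide, open to the front. Two lips 2 mm high at its front end hold the nut's foot back until it is lifted about 4.5 mm. A strap as high joins it to the drawer front.
- swing_bolt (a joint): Steel eyebolt, 10 mm thick, 87 mm long from its hinge pin. 0 = upright in the slot (locked); grows as its upper end swings forward (chest -x) and down; stop at 1.5 rad, nearly level, pointing to the robot. Its hinge is stiff (0.18 N m, 2 N at the free end): it stays at any angle and must be pushed all the way down. Pushed askew with the nut half up, it jams the nut on the lips until set upright.
- bolt_pivot (a point): The hinge pin of the eyebolt, 26 mm above the table, at (-155, 75, 26) mm in the chest's frame; the pin is parallel to the chest's y.
- bolt_end (a point): The free end of the eyebolt, on its axis, 87 mm from the pin; 113 mm above the table when upright. Its z axis points along the bolt, away from the pin.
- wing_nut (a joint): Angle of the brass wing nut on the eyebolt, rad; 0 = right down on the ear, grows as it unscrews (counter-clockwise from above); starts between 0 and 1. Fast thread, 6 mm of lift a turn; stopped by the bolt's end at 9.0. About 4.6 lifts the foot clear of the lips, 5.5 is ample. Takes about 0.03 N m, 1.5 N on one wing, so closed fingers can push a wing round.
- nut_wings (a point): Centre of the wing nut on its axis, at mid height of the wings; 91 mm above the table when right down. Two flat wings along this frame's +x and -x, 6 to 23.5 mm off the axis, 5.5 mm thick, from 8.5 mm below to 10.5 above the point. Hub radius 8 to 10 mm up to the point's height. Below it the foot disc, 22 mm wide, 4 thick, underside 14.5 mm under the point.
- vee_block_2: Small steel vee block, 34 x 45 x 36 mm, loose, standing left of the eyebolt. Origin: centre of its underside. Leave alone.
- turned_part_2: Loose flanged aluminium bush, 58 mm across, 16 mm high, right of the handle. Origin: centre of its underside. Leave alone.
- hex_key_1: Loose hex key lying flat in front of the chest, 89 x 30 x 7 mm. Origin: centre of its underside. Leave alone.

How it is judged:
On the way, in this order (a step that is already met when the one before it is completed fails the run):
1. the wing nut is unscrewed by more than half a turn, the drawer still shut (value of joint wing_nut above 3.5 rad and value of joint drawer below 0.01 m), for 0.1 s.
2. the eyebolt is swung forward out of the slot, the drawer still shut (value of joint swing_bolt above 1.1 rad and value of joint drawer below 0.01 m), for 0.2 s.
At the end, for the whole second after the job is handed in: The drawer is out to its stop (more than 94 of 100 mm) and at rest, the eyebolt hangs forward out of the slot (more than 1.1 rad from upright) and the wing nut is still unscrewed (more than 3.5 rad) (value of joint drawer above 0.094 m and value of joint swing_bolt above 1.1 rad and velocity of joint drawer below 0.01 m/s and value of joint wing_nut above 3.5 rad); the robot touches nothing.
It fails at once if the drawer is dragged out by more than 15 mm while the eyebolt still stands in the slot (value of joint drawer above 0.015 m and value of joint swing_bolt below 0.9 rad).
It fails at once if the vee block is pushed away (more than 25 mm) (distance of vee_block_2 from where it was at the start of the episode above 0.025 m).
It fails at once if the bush is pushed away (more than 25 mm) (distance of turned_part_2 from where it was at the start of the episode above 0.025 m).
It fails at once if the hex key is pushed away (more than 25 mm) (distance of hex_key_1 from where it was at the start of the episode above 0.025 m).
It also fails if it takes over 61 s, if anything falls off the work surface, if the arm or the gripper's body presses on something with over 40 N, if the wrist force passes 120 N, or if a joint passes its speed limit or range.

ROBOT

A 6-joint arm with a two-finger parallel gripper is mounted at the origin on a cart in front of the work surface, level with it; the furniture and walls round the work are solid. World frame = base frame: x ahead of the robot, y to its left, z up, the work surface at z = 0. Lengths are in m, angles in rad, forces in N, time in s.
With the tool pointing down it reaches from about 0.325 to 0.9 m from the base axis. Payload 6.1 kg.
Tool frame: the origin (TCP) lies between the finger pads; the fingertips stand 25 mm ahead of it and the grasp point (between the pads) lies 6 mm ahead of it; x points along the fingers, y is the direction in which the jaws open and shut, and the axes are right-handed (so a half turn about x gives the same grasp; the last joint's range is limited). The gripper opens to 85 mm and grips with 20 to 120 N. Pads are 22 mm wide; open, the fingers measure 114 mm over their backs; the gripper's body (76 mm by 85 mm) begins 54 mm behind the grasp point. The pads swing forward as they close: fully open they stand 13 mm farther back than shut.
Start: joints at [1.19, 0.22, 1.526, -0, 1.395, -0.126], TCP at [0.158, 0.605, 0.256] pointing down, gripper open.
Joint ranges: [-2.98, 2.98], [-0.91, 2.08], [0.09, 2.57], [-1.24, 4.39], [0.2, 2.65], [-2.68, 2.68]. Speed limits (rad/s): [2.57, 2.57, 3.01, 3.14, 3.14, 3.14].

INTERFACE

Orientations are given as a rotation vector (axis times angle).
In Python, from cell import arm gives the robot as it stands. The module is installed in compiled form; this text tells all that it offers.
- The arm moves only by the shell command python3 -m inch 'ROWS' [OPENING] [FORCE]. ROWS is JSON, a list that holds one entry, the list of rows, each a list of 6 numbers: the shift along the world's x, y, z normalised to -1 to 1, where 1 is 0.025 m, then the turn, a rotation vector about the world's x, y, z normalised to -1 to 1, where 1 is 0.1 rad. In form: [[[x, y, z, ax, ay, az], ...]]. A call has 1 to 10 rows; each row shifts and turns the commanded pose from where the row before left it; what a row does not reach is not made up. A row lasts 1/10 s, in which the tool goes at most 50 mm and 8.59 degrees, less where a joint would pass 70% of its speed; a pose out of reach is approached as far as the arm can. A call with a number of a shift or a turn outside -1 to 1 is refused whole. A call with a gripper value outside its range is refused whole. OPENING is the gripper's target within -1 to 1 (fully open at 1, half-way at 0, shut at -1), set as the call begins (- or left out, the last holds). The fingers move at their own pace and stop on an object; FORCE is the grip in N (left out, the last holds). Time passes only in rows, so rows that do not move let the fingers close. It gives the time, the measured TCP pose, the force and the opening at its end, in the units of the state.
- arm.get_state(): the state, without advancing time (a new reading comes with each control period).
- arm.get_image(name): name is "side" or "top" or "wrist"; returns (picture, depth): 400x640x3 uint8, red, green, blue; 400x640 float32, m along the optical axis (not along the pixel's ray), 0 where there is no reading.
- arm.get_calibration(name): a dict with "mtx" (3x3 intrinsics, pixels), "dist" ([k1, k2, p1, p2, k3] as OpenCV has them; the pictures are not rectified), "position" and "attitude" of the camera in the world. Camera axes: x right, y up, looking along -z (the intrinsics and any distortion apply to the point x, -y, -z); pixel columns grow to the right and rows downward; lengths in m; the calibration is good to about 2 mm. A picture is of the moment at which its call begins: read the wrist's pose just before it. get_calibration takes no time and is no camera call; for the wrist camera it gives the pose at the moment of the call.
- arm.job_done(): hands the job in, once; it reports no verdict.
The state is a dict: "clock": time; "qpos": joint angles; "joint_velocities": joint speeds; "joint_efforts": joint torques, N m; "ee_pos": TCP position; "ee_rot": TCP orientation; "wrist_force": force on the tool from outside, world axes, zero at the start; "moment": the same for the moment, N m; "width": opening from 0.0 (shut) to 1.0 (fully open).
Only numpy, scipy, OpenCV 4.12 (cv2) and the standard library are available. Lean on these libraries where they do the work, as an engineer would, in place of code of your own. Each camera call takes 0.05 s, during which the arm holds its last target.

## Working session

There is one attempt and no reset: what is moved stays moved. The work goes in short steps, Python scripts to look and compute and a shell command to move; the robot and the scene stay as the last step left them, time stands still between calls to the robot, and variables do not carry over. Pictures are saved under pics/ and viewed, and the job is handed in when it is done.

```bash
mkdir -p pics; cat > h.py <<'E'
import numpy as np, cv2
from scipy.spatial.transform import Rotation as R
from cell import arm
def att(c):
    a=np.array(c["attitude"],float)
    return a if a.shape==(3,3) else R.from_rotvec(a.ravel()).as_matrix()
def snap(name,fn):
    c=arm.get_calibration(name); p,d=arm.get_image(name)
    cv2.imwrite("pics/"+fn+".png",p[:,:,::-1]); np.savez("pics/"+fn+".npz",p=p,d=d,mtx=c["mtx"],dist=c["dist"],pos=c["position"],A=att(c))
def load(fn): return np.load("pics/"+fn+".npz")
def world(z,u,v,dep=None):
    u=np.atleast_1d(u).astype(float);v=np.atleast_1d(v).astype(float)
    n=cv2.undistortPoints(np.stack([u,v],-1).reshape(-1,1,2),z["mtx"],z["dist"]).reshape(-1,2)
    if dep is None: dep=z["d"][v.astype(int),u.astype(int)]
    P=np.stack([n[:,0]*dep,-n[:,1]*dep,-dep*np.ones(len(n))],-1)
    return P@z["A"].T+z["pos"]
def proj(z,P):
    Q=(np.atleast_2d(P)-z["pos"])@z["A"]
    Q=np.stack([Q[:,0],-Q[:,1],-Q[:,2]],-1)
    return cv2.projectPoints(Q,np.zeros(3),np.zeros(3),z["mtx"],z["dist"])[0].reshape(-1,2)
E
python3 - <<'E'
from h import *
s=arm.get_state(); print(s)
for n in("top","side","wrist"):
    snap(n,n+"0"); z=load(n+"0"); print(n,arm.get_calibration(n)["attitude"],z["pos"],z["A"].round(2).tolist(),z["mtx"].tolist())
E
```

```text
{'clock': 0.0, 'qpos': array([ 1.18993009e+00,  2.21235604e-01,  1.52764901e+00,  2.51631033e-05,
        1.39469856e+00, -1.26074477e-01]), 'joint_velocities': array([ 0.0019804 ,  0.0008908 ,  0.00018606,  0.00263446, -0.00188502,
        0.00028014]), 'joint_efforts': array([-2.02884032e-03, -4.96897638e+01, -3.89399564e+01, -3.97509657e-04,
        1.10652996e-02,  9.46894147e-06]), 'ee_pos': array([0.15729368, 0.60429155, 0.25517327]), 'ee_rot': array([ 0.19852099,  1.56204894, -0.20154494]), 'wrist_force': array([-0.69819346,  0.13227355,  1.06993395]), 'moment': array([-0.04016044,  0.05684753, -0.00733394]), 'width': 1.000265458468029}
top [ 0.07314921 -0.07315343 -1.59867489] [0.49031392 0.01790623 0.99416068] [[-0.03, 1.0, -0.09], [-1.0, -0.03, 0.0], [-0.0, 0.09, 1.0]] [[481.85152751234057, 0.0, 319.9832973969777], [0.0, 481.85152751234057, 195.47011913367845], [0.0, 0.0, 1.0]]
side [ 0.09856187 -1.2629937  -2.68197132] [0.43852996 0.75347459 0.69609464] [[-0.98, 0.13, -0.13], [-0.19, -0.62, 0.76], [0.01, 0.77, 0.64]] [[421.71723627325514, 0.0, 318.7669169781862], [0.0, 421.71723627325514, 201.82755642000143], [0.0, 0.0, 1.0]]
wrist [-0.26435686 -0.20163007  1.30580067] [0.08259229 0.62426978 0.3735399 ] [[0.25, -0.92, -0.29], [0.97, 0.24, 0.08], [-0.0, -0.3, 0.95]] [[344.17010225480067, 0.0, 315.1436008531468], [0.0, 344.17010225480067, 195.72853147863708], [0.0, 0.0, 1.0]]
```

View pics/top0.png

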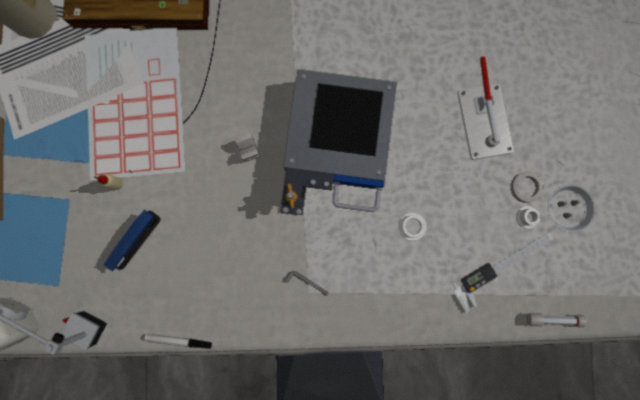

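View pics/side0.png

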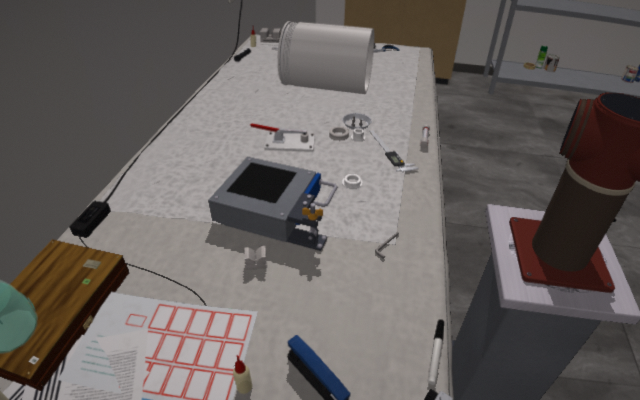

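Top view: chest top spans about (297,71)–(397,80)–(386,180)–(287,170), nut at (292,195), handle bar near (355,207), hex key (306,282), bush (413,227), vee block (246,148). Next I fit the chest pose.

```bash
python3 - <<'E'
from h import *
z=load("top0")
uu,vv=np.meshgrid(np.arange(230,450),np.arange(50,310)); P=world(z,uu.ravel(),vv.ravel()).reshape(260,220,3)
def show(n,m):print(n,m)
H=P[...,2]
m=((H>0.064)&(H<0.078)).astype(np.uint8)
m=cv2.morphologyEx(m,cv2.MORPH_OPEN,np.ones((9,9)))
c=max(cv2.findContours(m,0,2)[0],key=cv2.contourArea)
mm=np.zeros_like(m);cv2.drawContours(mm,[c],-1,1,-1)
pts=P[mm>0][:,:2].astype(np.float32)
r=cv2.minAreaRect(pts*1000);print(r,cv2.boxPoints(r).round(1).tolist(), np.median(H[mm>0]))
# picked corners at z=.07
from math import *
def atz(u,v,zz):
    a=world(z,u,v,1.0)[0];o=z["pos"];return o+(a-o)*(zz-o[2])/(a[2]-o[2])
for u,v in((297,71),(397,80),(386,180),(287,170)):print(atz(u,v,.07).round(4))
q=H[130:165,45:80]; print((q.max()).round(4))
for nm,(u0,u1,v0,v1,lo) in dict(key=(280,332,265,300,.004),bush=(395,432,208,245,.006),vee=(232,262,130,163,.01),hand=(330,385,186,215,.03)).items():
    S=P[v0-50:v1-50,u0-230:u1-230].reshape(-1,3); S=S[S[:,2]>lo]; print(nm,S.min(0).round(3),S.max(0).round(3),S.mean(0).round(3))
im=cv2.imread("pics/top0.png")[160:250,260:440];cv2.imwrite("pics/c0.png",cv2.resize(im,None,fx=4.4,fy=4.4,interpolation=2))
E
```

```text
((652.5447998046875, -17.077484130859375), (198.6614227294922, 331.41888427734375), 80.97947692871094) [[473.29998779296875, -89.19999694824219], [800.5999755859375, -141.1999969482422], [831.7999877929688, 55.0], [504.5, 107.0]] 0.07073841546366155
[0.825  0.0549 0.07  ]
[ 0.801  -0.1422  0.07  ]
[ 0.6026 -0.1118  0.07  ]
[0.6277 0.0791 0.07  ]
0.9942
key [ 0.38  -0.002  0.004] [0.49  0.093 0.994] [0.415 0.035 0.033]
bush [ 0.478 -0.21   0.006] [0.544 0.018 0.994] [ 0.513 -0.167  0.026]
vee [0.49  0.018 0.01 ] [0.71  0.185 0.994] [0.681 0.16  0.039]
hand [ 0.49  -0.106  0.031] [0.597 0.018 0.994] [ 0.566 -0.056  0.054]
```

View pics/c0.png

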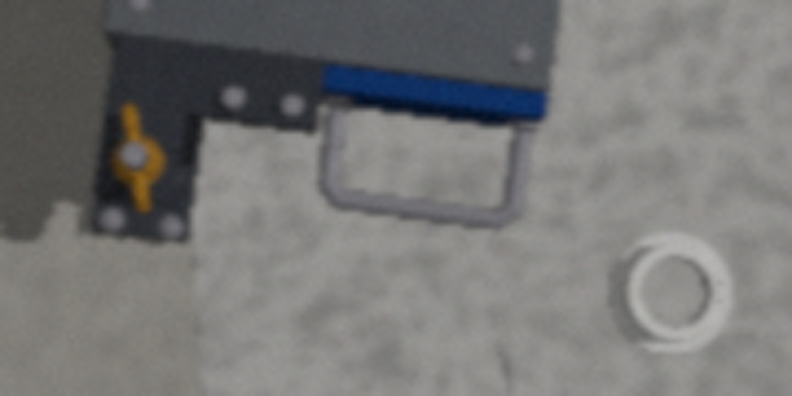

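View pics/wrist0.png

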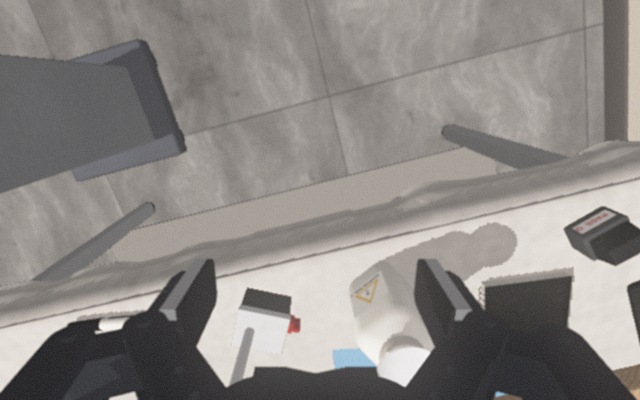

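```bash
python3 - <<'E'
from h import *
from scipy.optimize import least_squares
z=load("top0")
# zoom for corners
im=cv2.imread("pics/top0.png")[60:220,270:410];big=cv2.resize(im,None,fx=5,fy=3.7,interpolation=2)
cv2.imwrite("pics/c1.png",cv2.resize(im,None,fx=3.7,fy=3.7,interpolation=2))
M=np.array([[100,100,70],[100,-100,70],[-100,-100,70],[-155,75,113],[-157,-50,48]])/1e3
U=np.array([[297,71],[397,80],[386,180],[290.2,194.8],[355.7,208.2]])
def W(p,M):
    c,s=np.cos(p[2]),np.sin(p[2]);return np.stack([p[0]+c*M[:,0]-s*M[:,1],p[1]+s*M[:,0]+c*M[:,1],M[:,2]],-1)
f=lambda p:(proj(z,W(p,M))-U).ravel()
r=least_squares(f,[.71,-.03,-.14]);print(r.x,f(r.x).reshape(-1,2).round(1).tolist())
# depth-based check: plane points top
uu,vv=np.meshgrid(np.arange(280,410),np.arange(60,215));P=world(z,uu.ravel(),vv.ravel())
p=r.x;c,s=np.cos(p[2]),np.sin(p[2]);L=np.stack([(P[:,0]-p[0])*c+(P[:,1]-p[1])*s,-(P[:,0]-p[0])*s+(P[:,1]-p[1])*c,P[:,2]],-1)*1000
k=(L[:,2]>66)&(L[:,2]<75)&(abs(L[:,1])<80)
print("x range rear",np.percentile(L[k][:,0],[0.5,99.5,100]))
k=(L[:,2]>66)&(L[:,2]<75)&(abs(L[:,0])<80);print("y",np.percentile(L[k][:,1],[0,.5,99.5,100]))
k=(L[:,0]<-120)&(L[:,1]>45)&(L[:,2]>80)&(L[:,2]<130);print(L[k].round(0).tolist())
k=(L[:,0]<-140)&(L[:,1]<0)&(L[:,2]>35)&(L[:,2]<60);print(L[k].mean(0),k.sum())
E
```

```text
[ 0.71523257 -0.02764059 -0.15181105] [[-0.6, -2.0], [-0.2, 1.0], [-0.2, 0.7], [0.8, 0.9], [0.2, -0.7]]
x range rear [-134.30363339   99.97634531  102.54282521]
y [-99.20086395 -97.30228243  98.73637782 100.47838628]
[[-123.0, 89.0, 81.0], [-127.0, 85.0, 81.0], [-132.0, 85.0, 97.0], [-132.0, 83.0, 99.0], [-135.0, 86.0, 98.0], [-135.0, 84.0, 102.0], [-134.0, 82.0, 101.0], [-134.0, 81.0, 98.0], [-136.0, 84.0, 98.0], [-136.0, 82.0, 102.0], [-136.0, 80.0, 99.0], [-138.0, 84.0, 99.0], [-138.0, 82.0, 102.0], [-138.0, 80.0, 101.0], [-140.0, 83.0, 101.0], [-140.0, 82.0, 100.0], [-140.0, 80.0, 101.0], [-142.0, 83.0, 100.0], [-142.0, 81.0, 99.0], [-141.0, 80.0, 98.0], [-144.0, 83.0, 98.0], [-144.0, 81.0, 99.0], [-143.0, 79.0, 98.0], [-141.0, 73.0, 81.0], [-145.0, 83.0, 94.0], [-145.0, 81.0, 98.0], [-145.0, 79.0, 99.0], [-144.0, 78.0, 90.0], [-146.0, 86.0, 84.0], [-146.0, 84.0, 84.0], [-149.0, 80.0, 113.0], [-148.0, 78.0, 111.0], [-146.0, 78.0, 89.0], [-146.0, 76.0, 87.0], [-145.0, 74.0, 81.0], [-145.0, 73.0, 82.0], [-148.0, 87.0, 81.0], [-151.0, 83.0, 111.0], [-151.0, 81.0, 112.0], [-150.0, 79
[... 1682 characters left out ...]
0], [-161.0, 73.0, 98.0], [-160.0, 72.0, 81.0], [-160.0, 71.0, 80.0], [-163.0, 82.0, 82.0], [-164.0, 77.0, 97.0], [-164.0, 75.0, 100.0], [-164.0, 73.0, 101.0], [-166.0, 93.0, 82.0], [-166.0, 76.0, 100.0], [-165.0, 75.0, 99.0], [-165.0, 73.0, 99.0], [-168.0, 76.0, 102.0], [-167.0, 74.0, 98.0], [-167.0, 72.0, 101.0], [-170.0, 76.0, 103.0], [-170.0, 74.0, 104.0], [-169.0, 72.0, 98.0], [-171.0, 76.0, 100.0], [-171.0, 74.0, 102.0], [-171.0, 72.0, 102.0], [-170.0, 71.0, 91.0], [-173.0, 76.0, 97.0], [-173.0, 73.0, 102.0], [-173.0, 72.0, 99.0], [-172.0, 70.0, 97.0], [-175.0, 73.0, 99.0], [-174.0, 72.0, 97.0], [-174.0, 70.0, 92.0], [-176.0, 72.0, 90.0]]
[-154.33555698  -47.1532147    48.85812992] 277
```

View pics/c1.png

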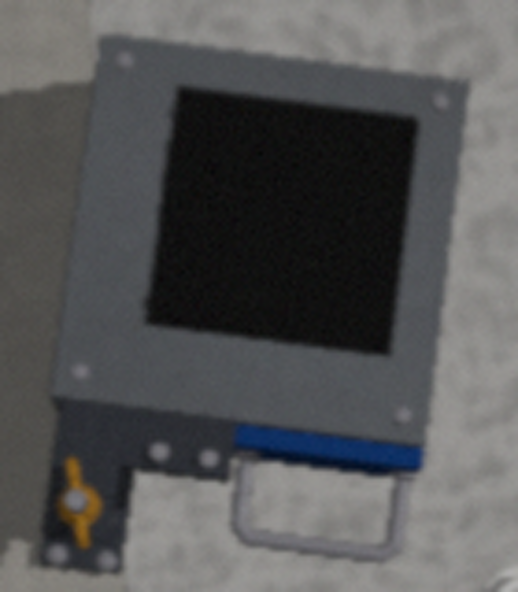

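```bash
cat >> h.py <<'E'
def W(p,M):
    M=np.atleast_2d(M);c,s=np.cos(p[2]),np.sin(p[2]);return np.stack([p[0]+c*M[:,0]-s*M[:,1],p[1]+s*M[:,0]+c*M[:,1],M[:,2]],-1)
def Lc(p,P):
    c,s=np.cos(p[2]),np.sin(p[2]);return np.stack([(P[:,0]-p[0])*c+(P[:,1]-p[1])*s,-(P[:,0]-p[0])*s+(P[:,1]-p[1])*c,P[:,2]],-1)
E
python3 - <<'E'
from h import *
from scipy.optimize import least_squares
z=load("top0")
M=np.array([[100,100,70],[100,-100,70],[-100,-100,70],[-100,100,70],[-155,75,113],[-157,-50,48]])/1e3
U=np.array([[297,70.3],[396.6,82],[384,180.3],[284.9,167.3],[289.7,194.9],[355.7,208.2]])-.3
f=lambda p:(proj(z,W(p,M))-U).ravel()
r=least_squares(f,[.71,-.03,-.14],loss='soft_l1');p=r.x;print(p,f(p).reshape(-1,2).round(1).tolist())
np.save("p.npy",p)
uu,vv=np.meshgrid(np.arange(280,410),np.arange(60,215));P=world(z,uu.ravel(),vv.ravel())
L=Lc(p,P)*1000
k=(L[:,2]>66)&(L[:,2]<75)&(abs(L[:,1])<80);print("x",np.percentile(L[k][:,0],[99.5,100]))
k=(L[:,2]>66)&(L[:,2]<75)&(abs(L[:,0])<80);print("y",np.percentile(L[k][:,1],[0,.5,99.5,100]))
k=(L[:,0]<-120)&(L[:,1]>45)&(L[:,2]>107)&(L[:,2]<130);print(L[k].mean(0))
k=(L[:,0]<-120)&(L[:,1]>45)&(L[:,2]>94)&(L[:,2]<106);q=L[k];print(q[q[:,0]>-150].mean(0),q[q[:,0]<-160].mean(0))
k=(L[:,0]<-140)&(L[:,1]<0)&(L[:,2]>35)&(L[:,2]<60);print(L[k].mean(0),k.sum())
for n,m in dict(bolt=[-.155,.075,.113],nut=[-.155,.075,.091],handle=[-.157,-.05,.045]).items():print(n,W(p,m))
for nm,(u0,u1,v0,v1,lo,hi) in dict(key=(280,332,265,300,.004,.02),bush=(395,432,208,245,.006,.03),vee=(232,262,130,163,.01,.05)).items():
    uu,vv=np.meshgrid(np.arange(u0,u1),np.arange(v0,v1));S=world(z,uu.ravel(),vv.ravel()); S=S[(S[:,2]>lo)&(S[:,2]<hi)]; print(nm,S.min(0).round(3),S.max(0).round(3),"local",Lc(p,S).min(0).round(3),Lc(p,S).max(0).round(3))
E
```

```text
[ 0.715626   -0.0268713  -0.16045043] [[-0.2, -1.6], [0.4, -0.4], [1.2, 0.9], [-2.2, 0.5], [0.5, 0.5], [-0.6, -0.4]]
x [ 99.71791487 101.65861605]
y [-99.50244515 -98.18651757  97.85409499  99.14795152]
[-154.33897424   76.20398186  112.47758034]
[-140.05354731   79.8852015    99.26607116] [-168.42565184   71.81486799   99.34481112]
[-154.02473869  -48.6610573    48.84343194] 281
bolt [[0.57459912 0.0719286  0.113     ]]
nut [[0.57459912 0.0719286  0.091     ]]
handle [[ 0.55265445 -0.0511463   0.045     ]]
key [ 0.38  -0.002  0.004] [0.441 0.093 0.012] local [-0.339 -0.026  0.004] [-0.277  0.069  0.012]
bush [ 0.478 -0.21   0.006] [ 0.544 -0.14   0.019] local [-0.214 -0.214  0.006] [-0.141 -0.14   0.019]
vee [0.658 0.139 0.01 ] [0.71  0.185 0.04 ] local [-0.088  0.156  0.01 ] [-0.034  0.207  0.04 ]
```

```bash
python3 - <<'E'
from h import *
s=arm.get_state();m=R.from_rotvec(s["ee_rot"]).as_matrix();print(m.round(3));y=m[:,1];print("jaw yaw",np.arctan2(y[1],y[0]))
t=np.array([.5755,.073,.2]);d=(t-s["ee_pos"])/.025;print(d)
# residual tilt
x=m[:,0];ax=np.cross(x,[0,0,-1]);print("tilt corr /0.1",ax/.1)
E
```

```text
[[-0.001  0.252  0.968]
 [-0.001  0.968 -0.252]
 [-1.    -0.001 -0.   ]]
jaw yaw 1.316028155159281
[ 16.72545464 -21.25734646  -2.21755969]
tilt corr /0.1 [ 0.01362188 -0.0056259   0.        ]
```

```bash
python3 -m inch '[[[0.6,-0.76,-0.08,0,0,-1],[0.6,-0.76,-0.08,0,0,-1],[0.6,-0.76,-0.08,0,0,-1],[0.6,-0.76,-0.08,0,0,-1],[0.6,-0.76,-0.08,0,0,-1],[0.6,-0.76,-0.08,0,0,-1],[0.6,-0.76,-0.08,0,0,-1],[0.6,-0.76,-0.08,0,0,-1],[0.6,-0.76,-0.08,0,0,-1],[0.6,-0.76,-0.08,0,0,-1]]]' -0.64 30
python3 -m inch '[[[0.6,-0.76,-0.08,0,0,-1],[0.6,-0.76,-0.08,0,0,-1],[0.6,-0.76,-0.08,0,0,-1],[0.6,-0.76,-0.08,0,0,-1],[0.6,-0.76,-0.08,0,0,-1],[0.6,-0.76,-0.08,0,0,-1],[0.6,-0.76,-0.08,0,0,-1],[0.6,-0.76,-0.08,0,0,-1],[0.6,-0.76,-0.08,0,0,-1],[0.6,-0.76,-0.08,0,0,-1]]]'
```

```text
clock: 1.15
ee_pos: [0.3079, 0.4139, 0.236]
ee_rot: [0.976, 1.341, -0.977]
wrist_force: [-0.4, 0.1, 0.4]
width: 0.178
clock: 2.15
ee_pos: [0.4578, 0.2239, 0.216]
ee_rot: [1.695, 0.801, -1.696]
wrist_force: [0.9, -0.4, -0.5]
width: 0.184
```

```bash
python3 -m inch '[[[0.59,-0.76,-0.08,0,0,-0.96],[0.59,-0.76,-0.08,0,0,-0.96],[0.59,-0.76,-0.08,0,0,-0.96],[0.59,-0.76,-0.08,0,0,-0.96],[0.59,-0.76,-0.08,0,0,-0.96],[0.59,-0.76,-0.08,0,0,-0.96],[0.59,-0.76,-0.08,0,0,-0.96],[0.59,-0.75,-0.08,0,0,-0.96],[0,0,0,0,0,0]]]'
python3 - <<'E'
from h import *
s=arm.get_state();m=R.from_rotvec(s["ee_rot"]).as_matrix();y=m[:,1];print(s["ee_pos"],m[:,0],"jaw yaw",np.arctan2(y[1],y[0]),s["qpos"])
snap("wrist","w1");snap("top","t1");snap("side","s1");p=np.load("p.npy")
for n in("w1","t1","s1"):
    z=load(n);im=cv2.imread(f"pics/{n}.png")
    for q in ([-.155,.075,.113],[-.171,.075,.076]):
        u=proj(z,W(p,q))[0];print(n,u.round(1));
    if n!="w1":
        u=u.astype(int);im=cv2.resize(im[u[1]-60:u[1]+60,u[0]-80:u[0]+80],None,fx=4.5,fy=4.5,interpolation=2)
        cv2.imwrite(f"pics/{n}c.png",im)
E
```

```text
clock: 3.05
ee_pos: [0.5765, 0.0708, 0.1996]
ee_rot: [2.162, 0.123, -2.163]
wrist_force: [-0.1, -0.2, 0.8]
width: 0.182
[0.57653067 0.07080774 0.19964815] [-3.24763802e-04 -7.69178852e-04 -9.99999651e-01] jaw yaw -1.456512600469854 [-1.31123536e-02  1.62472506e-01  1.70205978e+00 -8.07900818e-04
  1.27737511e+00  1.44363419e+00]
w1 [312.7 217.8]
w1 [307.3 218.9]
t1 [289.9 195.1]
t1 [290.  205.2]
s1 [311.5 204.4]
s1 [318.3 218.9]
```

View pics/w1.png

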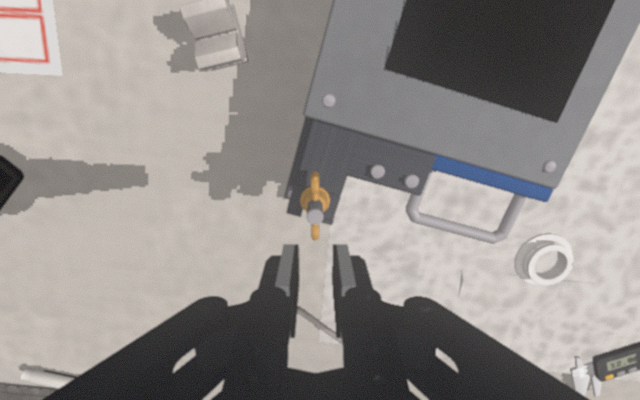

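View pics/s1c.png

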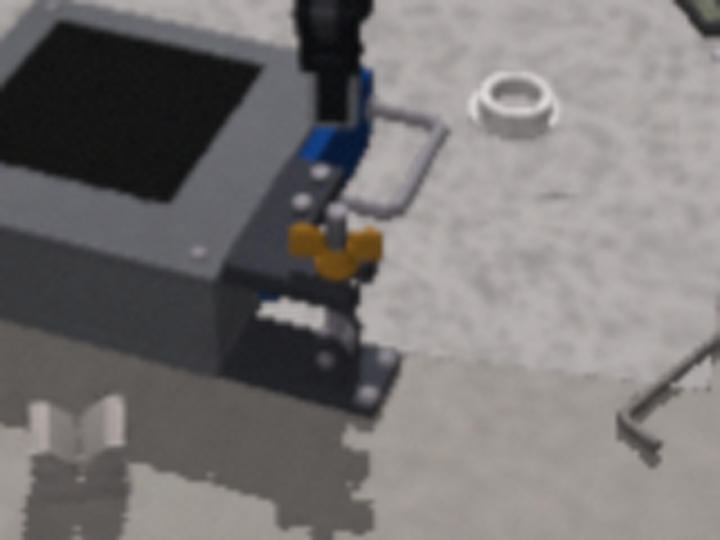

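```bash
python3 - <<'E'
from h import *
z=load("w1")
def atz(u,v,zz):
    a=world(z,u,v,1.0)[0];o=z["pos"];return (o+(a-o)*(zz-o[2])/(a[2]-o[2])).round(4)
im=cv2.imread("pics/w1.png")[150:330,250:390];cv2.imwrite("pics/w1c.png",cv2.resize(im,None,fx=3.3,fy=3.3,interpolation=2))
print(atz(314.5,214.5,.113)); print("z here",world(z,[314,315,315],[213,178,234]).round(4))
# pad tips
print(proj(z,[[.5765,.0708,.1996],[.5765,.0708,.1746]]))
E
```

```text
[0.577  0.0711 0.113 ]
z here [[0.578  0.0715 0.1133]
 [0.5972 0.0731 0.0991]
 [0.5588 0.0686 0.1023]]
[[314.93906941 293.32906748]
 [314.89853669 262.56646482]]
```

View pics/w1c.png

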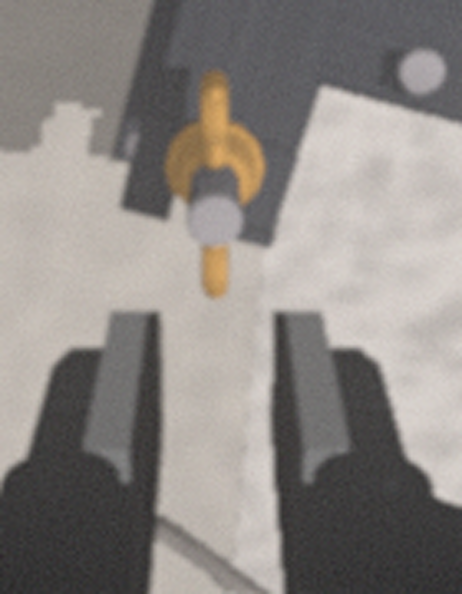

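```bash
python3 -m inch '[[[0.02,0.02,-0.8,0,0,0],[0,0,-0.8,0,0,0],[0,0,-0.8,0,0,0],[0,0,-0.6,0,0,0],[0,0,-0.26,0,0,0],[0,0,0,0,0,0]]]'
```

```text
clock: 3.8
ee_pos: [0.5754, 0.0739, 0.1183]
ee_rot: [2.158, 0.13, -2.16]
wrist_force: [1.7, -2.0, -0.4]
width: 0.179
```

```bash
python3 - <<'E'
from h import *
for i in range(2):
    s=arm.get_state();print(s["ee_pos"],s["qpos"],s["wrist_force"],s["moment"]); snap("wrist","w2")
snap("side","s2");z=load("s2");im=cv2.imread("pics/s2.png");im=cv2.resize(im[150:260,240:390],None,fx=5,fy=5,interpolation=2);cv2.imwrite("pics/s2c.png",im)
E
```

```text
[0.57541841 0.07392912 0.11825592] [-7.83058969e-03  2.52604951e-01  1.76196958e+00 -5.99612331e-04
  1.12765750e+00  1.44279578e+00] [ 1.66019002 -2.0020299  -0.40588954] [-0.39909471 -0.14098379  0.06137315]
[0.57546054 0.07391351 0.11847157] [-7.98492515e-03  2.52474747e-01  1.76167146e+00 -3.36357303e-04
  1.12821174e+00  1.44286777e+00] [-0.63038123 -2.27175779 -1.24302915] [-0.28025126 -0.05677328 -0.01967963]
```

View pics/w2.png

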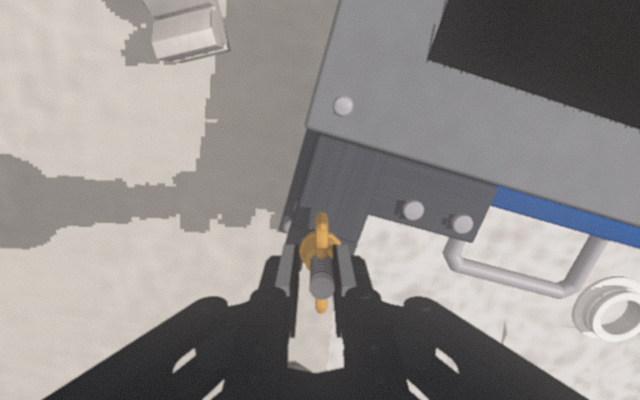

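View pics/s2c.png

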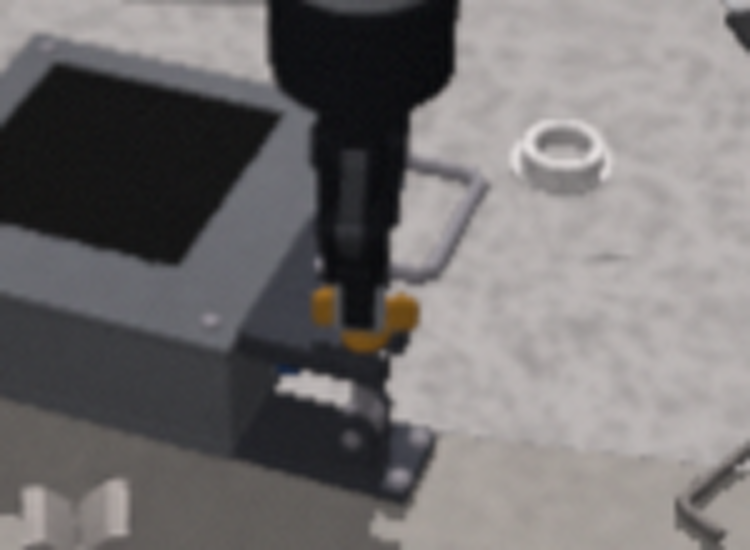

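```bash
python3 -m inch '[[[0.04,-0.08,0,0,0,1],[0,0,0,0,0,1],[0,0,0,0,0,1],[0,0,0.004,0,0,1],[0,0,0.004,0,0,1],[0,0,0.004,0,0,1],[0,0,0.004,0,0,1],[0,0,0.004,0,0,1],[0,0,0.004,0,0,1],[0,0,0.004,0,0,1]]]'
cat > st.py <<'E'
from h import *
import sys
s=arm.get_state();m=R.from_rotvec(s["ee_rot"]).as_matrix();y=m[:,1];print(s["ee_pos"].round(4),"tilt",m[:2,0].round(4),"yaw",np.arctan2(y[1],y[0]).round(3),"q",s["qpos"].round(3),"F",s["wrist_force"].round(1),s["moment"].round(2),s["clock"],s["width"])
for a in sys.argv[1:]:
    n,f=a.split(":");snap(n,f)
E
python3 st.py wrist:w3
```

```text
clock: 4.95
ee_pos: [0.5763, 0.0724, 0.1195]
ee_rot: [1.531, 0.965, -1.532]
wrist_force: [-1.1, 1.3, 1.2]
width: 0.179
[0.5763 0.0724 0.1195] tilt [-0.0014  0.0012] yaw -0.448 q [-1.100e-02  2.530e-01  1.759e+00  1.000e-03  1.131e+00  4.360e-01] F [-1.1  1.3  1.2] [ 0.16  0.28 -0.07] 4.95 0.17903289803197772
```

View pics/w3.png

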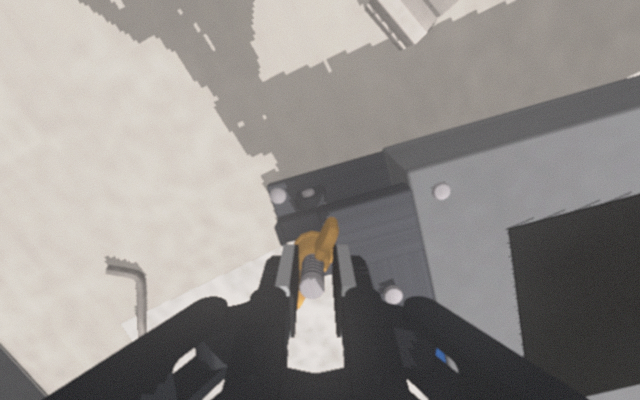

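```bash
for i in 1; do python3 -m inch '[[[0,0,0.003,0,0,1],[0,0,0.003,0,0,1],[0,0,0.003,0,0,1],[0,0,0.003,0,0,1],[0,0,0.003,0,0,1],[0,0,0.003,0,0,1],[0,0,0.003,0,0,1],[0,0,0.003,0,0,1],[0,0,0.003,0,0,1],[0,0,0.003,0,0,1]]]'; done
python3 st.py
python3 -m inch '[[[0,0,0.003,0,0,1],[0,0,0.003,0,0,1],[0,0,0.003,0,0,1],[0,0,0.003,0,0,1],[0,0,0.003,0,0,1],[0,0,0.003,0,0,1],[0,0,0.003,0,0,1],[0,0,0.003,0,0,1],[0,0,0.003,0,0,1],[0,0,0.003,0,0,1]]]'
python3 st.py wrist:w4
```

```text
clock: 6.0
ee_pos: [0.5759, 0.0725, 0.1201]
ee_rot: [0.795, 1.423, -0.795]
wrist_force: [-2.6, 1.4, 1.1]
width: 0.183
[0.5759 0.0725 0.1201] tilt [-0.0025  0.0012] yaw 0.55 q [-1.100e-02  2.520e-01  1.759e+00  1.000e-03  1.133e+00 -5.620e-01] F [-2.6  1.4  1.1] [ 0.2   0.44 -0.03] 6.0 0.18260449485516803
clock: 7.0
ee_pos: [0.5759, 0.0718, 0.1206]
ee_rot: [0.016, 1.573, -0.016]
wrist_force: [-3.0, -1.1, 0.8]
width: 0.181
[0.5759 0.0718 0.1206] tilt [-0.0027  0.0001] yaw 1.55 q [-0.012  0.251  1.759  0.     1.134 -1.562] F [-3.  -1.1  0.8] [-0.22  0.41 -0.03] 7.0 0.18062913849049694
```

View pics/w4.png

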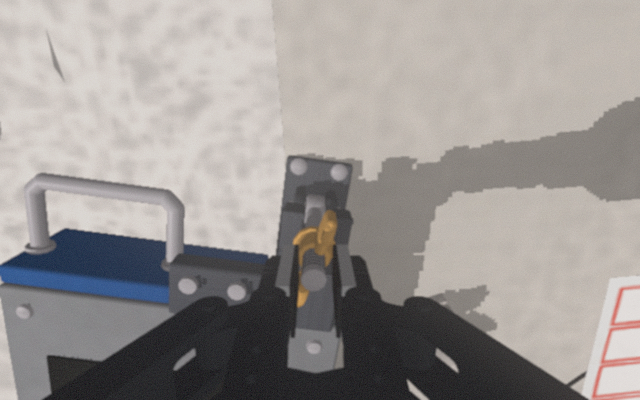

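```bash
python3 -m inch '[[[0,0,0.003,0,0,1],[0,0,0.003,0,0,1],[0,0,0.003,0,0,1],[0,0,0.003,0,0,1],[0,0,0.003,0,0,1],[0,0,0.003,0,0,1],[0,0,0.003,0,0,1],[0,0,0.003,0,0,1],[0,0,0.003,0,0,1],[0,0,0.003,0,0,1]]]'
python3 st.py side:s4 wrist:w5; python3 - <<'E'
import cv2
im=cv2.imread("pics/s4.png");im=cv2.resize(im[150:260,240:390],None,fx=5,fy=5,interpolation=2);cv2.imwrite("pics/s4c.png",im)
E
```

```text
clock: 8.05
ee_pos: [0.5764, 0.0718, 0.1216]
ee_rot: [-0.762, 1.434, 0.763]
wrist_force: [-2.2, -0.9, -0.2]
width: 0.18
[0.5764 0.0718 0.1216] tilt [-0.0014  0.0003] yaw 2.549 q [-0.012  0.25   1.758  0.     1.135 -2.561] F [-2.2 -0.9 -0.2] [-0.05  0.31 -0.02] 8.05 0.1804789132657472
```

View pics/w5.png

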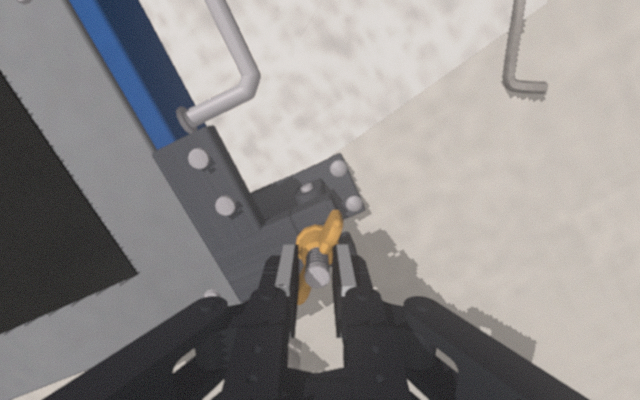

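View pics/s4c.png

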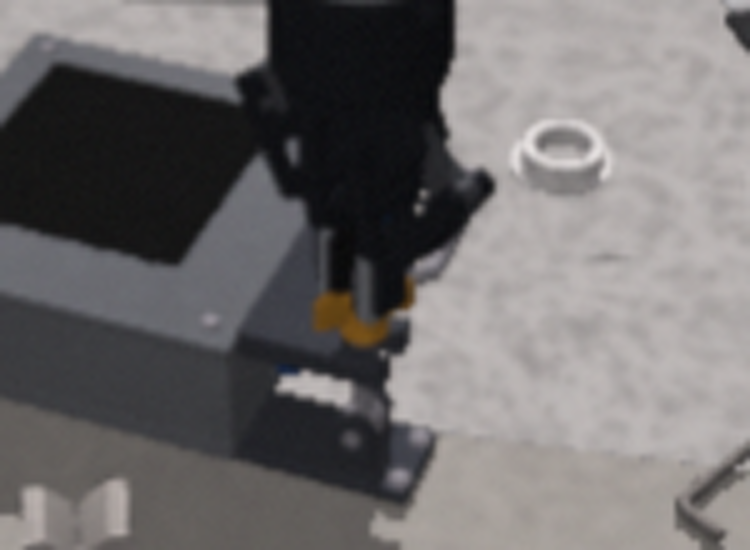

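```bash
python3 -m inch '[[[0,0,0,0,0,-1],[0,0,0.5,0,0,-1],[0,0,0.4,0,0,-1],[0,0,0,0,0,-1],[0,0,0,0,0,-1],[0,0,0,0,0,-1],[0,0,0,0,0,-1],[0,0,0,0,0,-1],[0,0,0,0,0,-1],[0,0,0,0,0,-1]]]'
python3 -m inch '[[[0,0,0,0,0,-1],[0,0,0,0,0,-1],[0,0,0,0,0,-1],[0,0,0,0,0,-1],[0,0,0,0,0,-1],[0,0,0,0,0,-1],[0,0,0,0,0,-1],[0,0,0,0,0,-1],[0,0,0,0,0,-1],[0,0,0,0,0,-1]]]'
python3 -m inch '[[[0,0,0,0,0,-1],[0,0,0,0,0,-1],[0,0,0,0,0,-1],[0,0,0,0,0,-1],[0,0,0,0,0,-1],[0,0,0,0,0,-1],[0,0,0,0,0,-1],[0,0,0,0,0,-1],[0,0,0,0,0,-1],[0,0,0,0,0,-1]]]'
python3 -m inch '[[[0,0,0,0,0,-1],[0,0,0,0,0,-1],[0,0,0,0,0,-1],[0,0,0,0,0,-1],[0,0,0,0,0,0]]]'
python3 st.py wrist:w6
```

```text
clock: 9.15
ee_pos: [0.5773, 0.0719, 0.1445]
ee_rot: [0.026, 1.57, -0.025]
wrist_force: [0.5, -0.4, 0.0]
width: 0.181
clock: 10.15
ee_pos: [0.5773, 0.0718, 0.1445]
ee_rot: [0.805, 1.416, -0.803]
wrist_force: [0.0, -0.9, -0.2]
width: 0.181
clock: 11.15
ee_pos: [0.5773, 0.0719, 0.1445]
ee_rot: [1.541, 0.954, -1.539]
wrist_force: [-0.6, -0.2, 0.5]
width: 0.18
clock: 11.65
ee_pos: [0.5773, 0.0719, 0.1445]
ee_rot: [1.808, 0.674, -1.806]
wrist_force: [-0.0, 0.1, 0.1]
width: 0.178
[0.5773 0.0719 0.1445] tilt [0.0008 0.0004] yaw -0.857 q [-0.012  0.222  1.743  0.     1.175  0.845] F [-0.   0.1  0.1] [-0.1   0.01  0.01] 11.65 0.1780559570240375
```

View pics/w6.png

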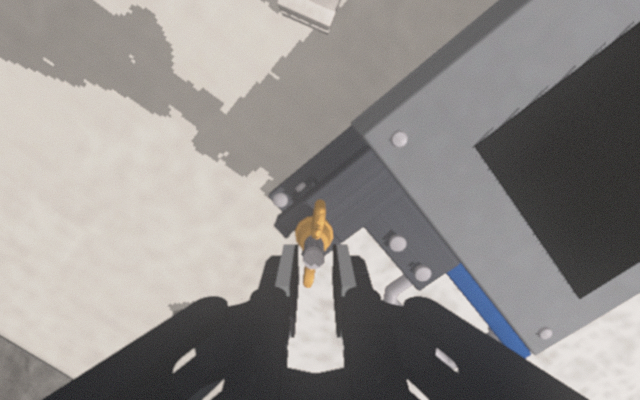

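```bash
python3 -m inch '[[[-0.03,0.035,-0.4,0,0,0],[0,0,-0.4,0,0,0],[0,0,-0.12,0,0,0],[0,0,0,0,0,1],[0,0,0,0,0,1],[0,0,0,0,0,1],[0,0,0,0,0,1],[0,0,0.003,0,0,1],[0,0,0.003,0,0,1],[0,0,0.003,0,0,1]]]'
python3 st.py wrist:w7
python3 -m inch '[[[0,0,0.003,0,0,1],[0,0,0.003,0,0,1],[0,0,0.003,0,0,1],[0,0,0.003,0,0,1],[0,0,0.003,0,0,1],[0,0,0.003,0,0,1],[0,0,0.003,0,0,1],[0,0,0.003,0,0,1],[0,0,0.003,0,0,1],[0,0,0.003,0,0,1]]]'
python3 st.py
```

```text
clock: 12.7
ee_pos: [0.5757, 0.0722, 0.1207]
ee_rot: [1.316, 1.136, -1.319]
wrist_force: [-1.0, -0.9, 0.9]
width: 0.181
[0.5757 0.0722 0.1207] tilt [-0.0016 -0.0003] yaw -0.148 q [-0.011  0.25   1.76  -0.     1.133  0.137] F [-1.  -0.9  0.9] [-0.18  0.12 -0.04] 12.7 0.18096240089922982
clock: 13.75
ee_pos: [0.5753, 0.0724, 0.1215]
ee_rot: [0.563, 1.499, -0.565]
wrist_force: [-2.3, -0.8, 1.4]
width: 0.179
[0.5753 0.0724 0.1215] tilt [-0.0027 -0.0001] yaw 0.85 q [-0.011  0.249  1.76  -0.     1.136 -0.861] F [-2.3 -0.8  1.4] [-0.11  0.47 -0.05] 13.75 0.17899264847297489
```

View pics/w7.png

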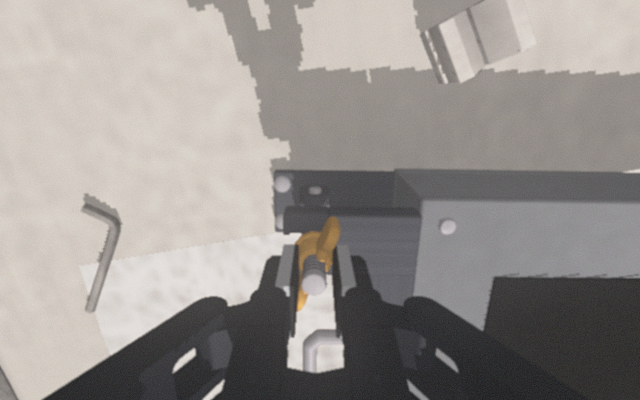

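```bash
python3 -m inch '[[[0,0,0.003,0,0,1],[0,0,0.003,0,0,1],[0,0,0.003,0,0,1],[0,0,0.003,0,0,1],[0,0,0.003,0,0,1],[0,0,0.003,0,0,1],[0,0,0.003,0,0,1],[0,0,0.003,0,0,1],[0,0,0.003,0,0,1],[0,0,0.003,0,0,1]]]'
python3 st.py wrist:w8
python3 -m inch '[[[0,0,0,0,0,-1],[0,0,0,0,0,-1],[0,0,0.5,0,0,-1],[0,0,0.6,0,0,-1],[0,0,0,0,0,-1],[0,0,0,0,0,0]]]'
python3 st.py wrist:w9 side:s9 top:t9
python3 - <<'E'
import cv2
im=cv2.imread("pics/s9.png");im=cv2.resize(im[150:260,240:390],None,fx=5,fy=5,interpolation=2);cv2.imwrite("pics/s9c.png",im)
E
```

```text
clock: 14.75
ee_pos: [0.5754, 0.072, 0.1221]
ee_rot: [-0.22, 1.562, 0.219]
wrist_force: [-1.9, -2.8, 0.9]
width: 0.184
[0.5754 0.072  0.1221] tilt [-0.0025 -0.0008] yaw 1.85 q [-1.100e-02  2.480e-01  1.759e+00 -1.000e-03  1.137e+00 -1.861e+00] F [-1.9 -2.8  0.9] [-0.36  0.39 -0.08] 14.75 0.18352759012097541
clock: 15.4
ee_pos: [0.5767, 0.0725, 0.1508]
ee_rot: [0.178, 1.562, -0.178]
wrist_force: [1.0, -0.6, 1.7]
width: 0.182
[0.5767 0.0725 0.1508] tilt [0.001  0.0002] yaw 1.344 q [-0.011  0.214  1.741  0.     1.186 -1.355] F [ 1.  -0.6  1.7] [0.03 0.05 0.02] 15.4 0.18150693907558843
```

View pics/w9.png

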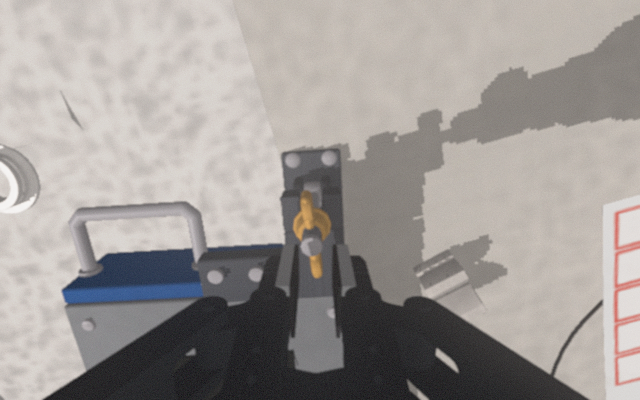

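View pics/s9c.png

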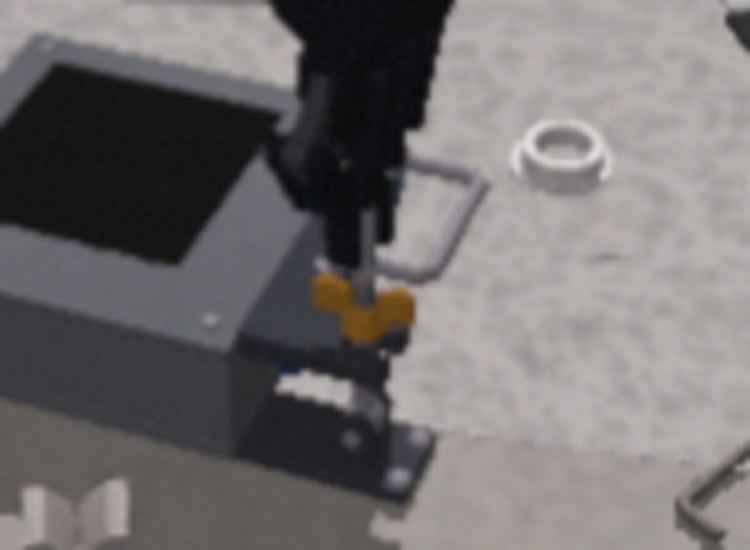

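```bash
python3 - <<'E'
from h import *
p=np.load("p.npy")
for n in("w9","w1"):
    z=load(n);im=z["p"].astype(int);m=(im[...,0]-im[...,2]>70)&(im[...,0]>110);m[:150]=0;m[300:]=0;m[:,:280]=0;m[:,350:]=0
    v,u=np.nonzero(m);P=world(z,u,v);L=Lc(p,P)*1000;ok=(L[:,2]>60)&(L[:,2]<130);L=L[ok]
    w=L[np.hypot(L[:,0]+155,L[:,1]-75)>13]; a=w[w[:,0]>-155];b=w[w[:,0]<-155]
    print(n,len(w),np.median(a,0).round(1),np.median(b,0).round(1),np.percentile(w[:,2],[50,75,90]).round(1))
E
```

```text
w9 317 [-138.4   75.3  106.7] [-172.3   72.5  106.8] [106.8 107.4 107.9]
w1 189 [-136.6   78.9  101. ] [-170.    69.1  101.3] [101.1 101.7 102.2]
```

```bash
python3 -m inch '[[[0.83,-0.135,0.1,0,0,0.66],[0.87,-0.14,0,0,0,0],[0,0,-0.3,0,0,0],[0,0,-0.5,0,0,0],[0,0,-0.5,0,0,0],[0,0,-0.02,0,0,0],[0,0,0,0,0,0]]]' -1 30
python3 st.py wrist:w10 side:s10
python3 - <<'E'
from h import *
p=np.load("p.npy");s=arm.get_state();print(Lc(p,s["ee_pos"][None])*1000)
im=cv2.imread("pics/s10.png");im=cv2.resize(im[150:260,240:390],None,fx=5,fy=5,interpolation=2);cv2.imwrite("pics/s10c.png",im)
E
```

```text
clock: 16.25
ee_pos: [0.6175, 0.0657, 0.1187]
ee_rot: [0.123, 1.57, -0.123]
wrist_force: [0.0, 0.5, 0.9]
width: -0.001
[0.6175 0.0657 0.1187] tilt [-0.0025  0.0001] yaw 1.414 q [-0.021  0.342  1.649  0.     1.153 -1.435] F [0.  0.5 0.9] [-0.04 -0.05  0.08] 16.25 -0.001088999394051072
[[-110.4332351    75.90971513  120.25187418]]
```

View pics/w10.png

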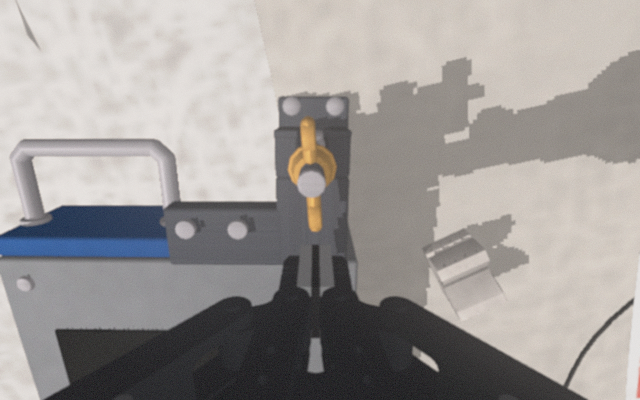

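View pics/s10c.png

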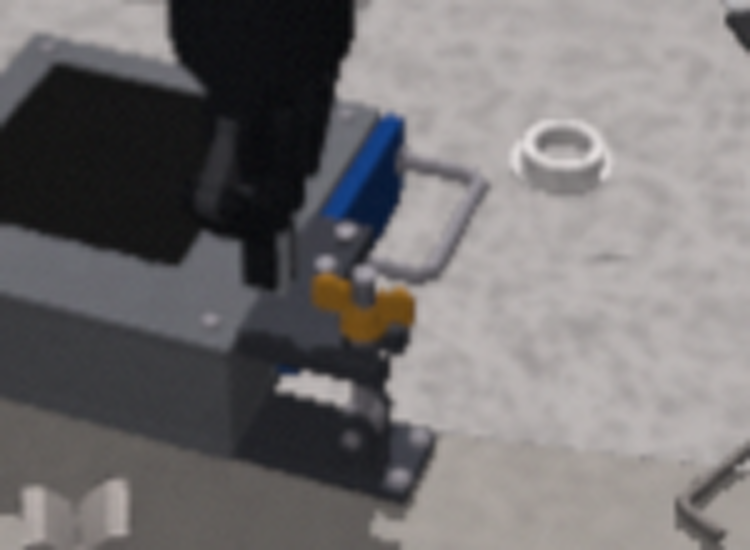

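```bash
python3 -m inch '[[[-0.4,0.064,0,0,0,0],[-0.3,0.05,0,0,0,0],[-0.3,0.05,0,0,0,0],[-0.3,0.05,0,0,0,0],[-0.3,0.05,0,0,0,0]]]'
python3 st.py side:s11
python3 - <<'E'
from h import *
im=cv2.imread("pics/s11.png");im=cv2.resize(im[150:260,240:390],None,fx=5,fy=5,interpolation=2);cv2.imwrite("pics/s11c.png",im)
E
```

```text
clock: 16.85
ee_pos: [0.5785, 0.0723, 0.1207]
ee_rot: [0.123, 1.566, -0.123]
wrist_force: [1.0, -0.2, 2.7]
width: -0.003
[0.5785 0.0723 0.1207] tilt [ 0.0014 -0.    ] yaw 1.414 q [-0.011  0.254  1.755  0.     1.131 -1.425] F [ 1.  -0.2  2.7] [-0.05 -0.32  0.  ] 16.85 -0.0031068658583235857
```

View pics/s11c.png

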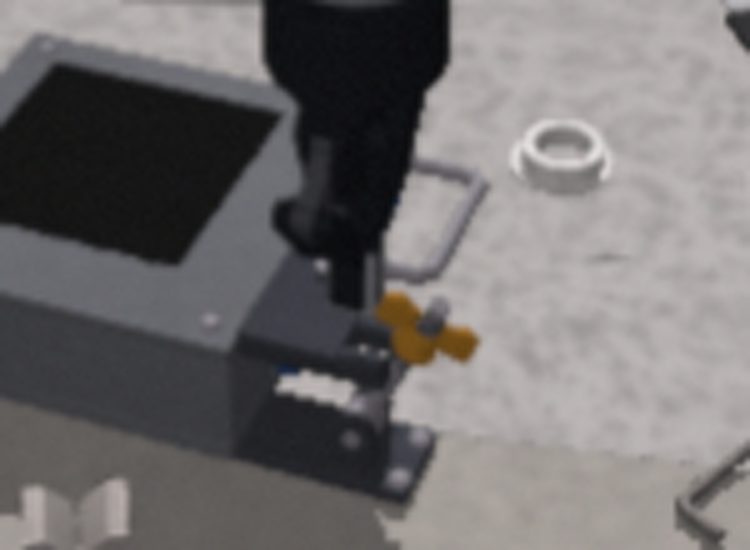

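```bash
python3 -m inch '[[[-0.355,0.058,0,0,0,0],[-0.355,0.058,0,0,0,0],[-0.355,0.058,0,0,0,0],[-0.355,0.058,0,0,0,0],[0,0,0.5,0,0,0],[-0.54,0.088,0,0,0,0],[0,0,0,0,0,0]]]'
python3 st.py side:s12
python3 - <<'E'
from h import *
p=np.load("p.npy");s=arm.get_state();print(Lc(p,s["ee_pos"][None])*1000)
im=cv2.imread("pics/s12.png");im=cv2.resize(im[150:260,240:390],None,fx=5,fy=5,interpolation=2);cv2.imwrite("pics/s12c.png",im)
E
```

```text
clock: 17.6
ee_pos: [0.5288, 0.0804, 0.1331]
ee_rot: [0.123, 1.568, -0.123]
wrist_force: [0.3, -0.2, 0.4]
width: 0.002
[0.5288 0.0804 0.1331] tilt [-0.0009  0.0001] yaw 1.414 q [ 0.003  0.132  1.872  0.     1.139 -1.411] F [ 0.3 -0.2  0.4] [ 0.01 -0.02  0.01] 17.6 0.002392272262536517
[[-200.96894112   76.03378711  132.96501376]]
```

View pics/s12c.png

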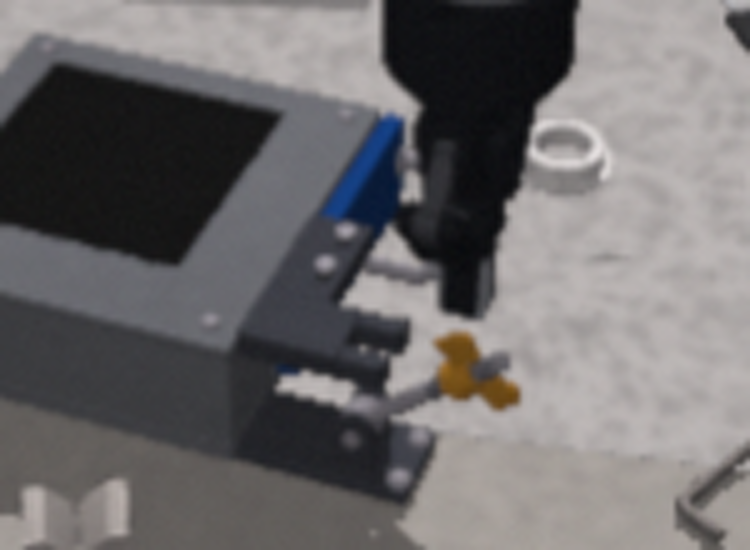

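```bash
python3 -m inch '[[[-0.25,0.04,-0.25,0,0,0],[-0.2,0.033,-0.25,0,0,0],[-0.2,0.033,-0.25,0,0,0],[-0.15,0.025,-0.25,0,0,0],[-0.12,0.02,-0.25,0,0,0],[-0.1,0.016,-0.25,0,0,0],[-0.06,0.01,-0.25,0,0,0],[0,0,-0.2,0,0,0]]]'
python3 st.py side:s13 wrist:w13
python3 - <<'E'
from h import *
p=np.load("p.npy");s=arm.get_state();print(Lc(p,s["ee_pos"][None])*1000)
im=cv2.imread("pics/s13.png");im=cv2.resize(im[150:260,240:390],None,fx=5,fy=5,interpolation=2);cv2.imwrite("pics/s13c.png",im)
E
```

```text
clock: 18.45
ee_pos: [0.4941, 0.0859, 0.0806]
ee_rot: [0.123, 1.588, -0.123]
wrist_force: [-30.0, 6.7, 15.7]
width: 0.002
[0.4941 0.0859 0.0806] tilt [-0.0201  0.0017] yaw 1.414 q [ 0.014  0.147  1.969  0.002  1.046 -1.402] F [-30.    6.7  15.7] [ 0.87  4.95 -0.04] 18.45 0.00201655565860543
[[-237.39968082   75.87247178   79.55715736]]
```

View pics/s13c.png

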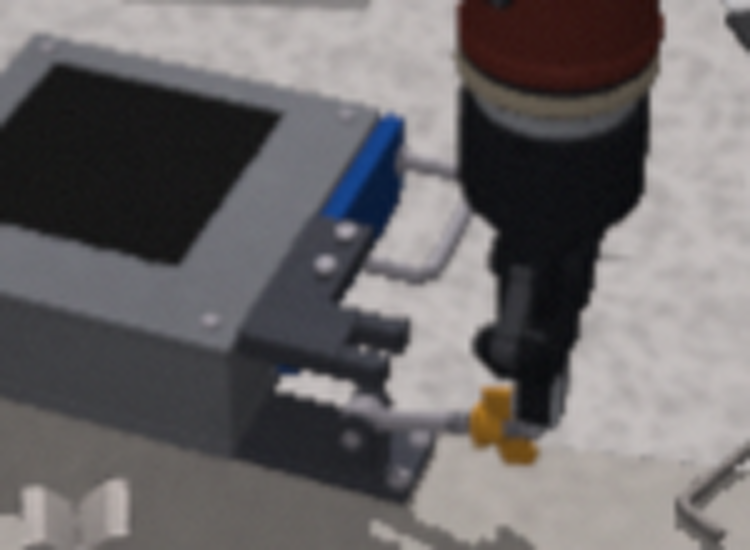

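View pics/w13.png

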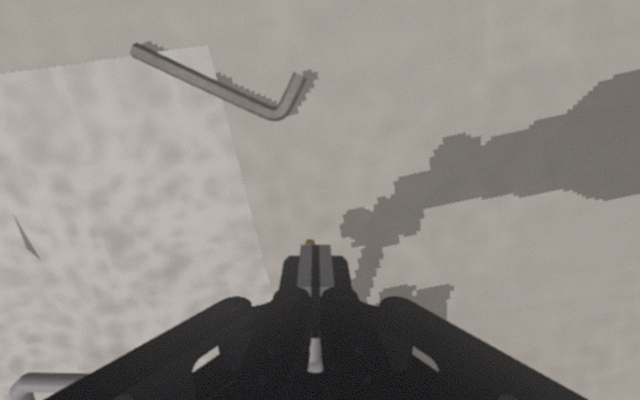

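```bash
python3 -m inch '[[[-0.15,0.024,0.08,0,0,0],[-0.15,0.024,0.2,0,0,0],[0,0,0.8,0,0,0],[0,0,0.9,0,0,0],[0,0,0.8,0,0,0]]]'
python3 st.py side:s14 top:t14
python3 - <<'E'
from h import *
p=np.load("p.npy");s=arm.get_state();print(Lc(p,s["ee_pos"][None])*1000)
im=cv2.imread("pics/s14.png");im=cv2.resize(im[150:260,240:390],None,fx=5,fy=5,interpolation=2);cv2.imwrite("pics/s14c.png",im)
E
```

```text
clock: 19.05
ee_pos: [0.4958, 0.0857, 0.1544]
ee_rot: [0.123, 1.566, -0.123]
wrist_force: [0.5, -1.1, 1.0]
width: -0.001
[0.4958 0.0857 0.1544] tilt [ 0.0015 -0.0001] yaw 1.414 q [ 0.014  0.027  1.939 -0.     1.174 -1.399] F [ 0.5 -1.1  1. ] [-0.03  0.02  0.03] 19.05 -0.0005841029816796378
[[-232.85240424   76.43436885  156.68935456]]
```

View pics/s14c.png

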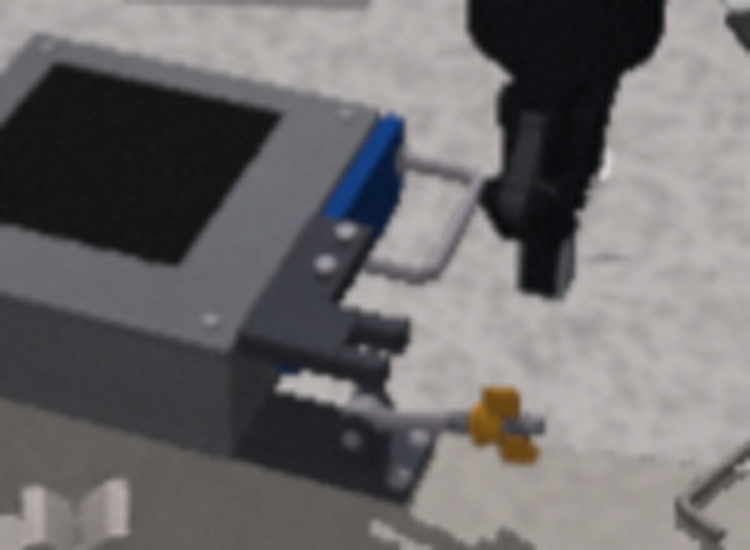

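```bash
python3 -m inch '[[[0.524,-0.936,0,0,0,0],[0.524,-0.936,0,0,0,0],[0.524,-0.936,0,0,0,0],[0.524,-0.936,0,0,0,0],[0.524,-0.936,0,0,0,0],[0.524,-0.936,0,0,0,0],[0,0,0,0,0,0]]]'
python3 st.py wrist:w15
python3 - <<'E'
from h import *
p=np.load("p.npy");s=arm.get_state();print(Lc(p,s["ee_pos"][None])*1000);z=load("w15")
print(proj(z,W(p,np.array([[-.157,-.05,.045],[-.132,-.05,.045],[-.112,-.05,.068]]))), proj(z,s["ee_pos"]-[0,0,.025]),s["ee_pos"])
E
```

```text
clock: 19.85
ee_pos: [0.575, -0.0575, 0.1525]
ee_rot: [0.124, 1.566, -0.126]
wrist_force: [-0.1, 0.2, 0.5]
width: 0.002
[ 0.575  -0.0575  0.1525] tilt [ 0.0009 -0.0011] yaw 1.411 q [-2.360e-01  2.040e-01  1.748e+00 -1.000e-03  1.188e+00 -1.646e+00] F [-0.1  0.2  0.5] [-0.02  0.04  0.02] 19.85 0.0020228215539211405
[[-135.06786396  -51.31120361  152.2330406 ]]
[[319.16461515 170.32097438]
 [318.98373137 205.39981058]
 [319.15312426 246.24660026]] [[317.79479259 257.93501286]] [ 0.5740954  -0.0559446   0.15223304]
```

View pics/w15.png

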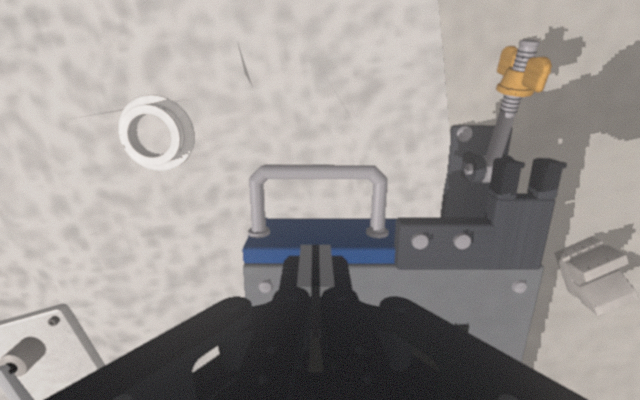

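```bash
python3 -m inch '[[[0.05,-0.01,-0.8,0,0,0],[0,0,-0.8,0,0,0],[0,0,-0.8,0,0,0],[0,0,-0.7,0,0,0],[0,0,-0.6,0,0,0],[0,0,-0.1,0,0,0]]]'
python3 st.py side:s16
python3 - <<'E'
from h import *
p=np.load("p.npy");s=arm.get_state();print(Lc(p,s["ee_pos"][None])*1000)
E
```

```text
clock: 20.5
ee_pos: [0.5731, -0.0538, 0.0556]
ee_rot: [0.123, 1.572, -0.122]
wrist_force: [-1.5, 0.2, 0.0]
width: 0.003
[ 0.5731 -0.0538  0.0556] tilt [-0.0042  0.0011] yaw 1.415 q [-0.231  0.335  1.796  0.     1.015 -1.645] F [-1.5  0.2  0. ] [ 0.01 -0.01  0.01] 20.5 0.0028310482691985724
[[-135.69469926  -49.52631235   56.49723085]]
```

View pics/s16.png

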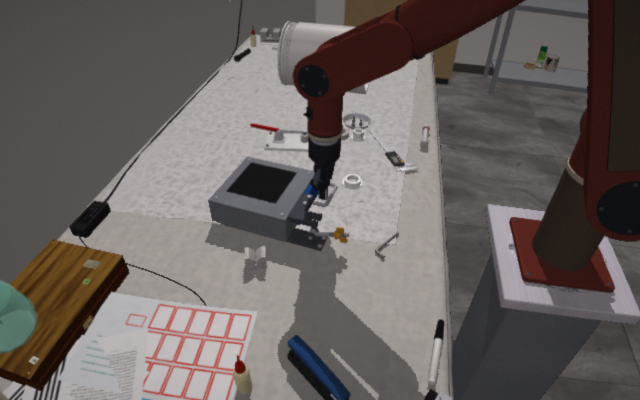

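```bash
python3 -m inch '[[[-0.25,0.04,0,0,0,0],[-0.35,0.057,0,0,0,0],[-0.4,0.065,0,0,0,0],[-0.4,0.065,0,0,0,0],[-0.4,0.065,0,0,0,0],[-0.4,0.065,0,0,0,0],[-0.4,0.065,0,0,0,0],[-0.4,0.065,0,0,0,0],[-0.4,0.065,0,0,0,0],[-0.3,0.049,0,0,0,0]]]'
python3 -m inch '[[[-0.15,0.024,0,0,0,0],[-0.1,0.016,0,0,0,0],[-0.05,0.008,0,0,0,0]]]'
python3 st.py top:t17
python3 - <<'E'
from h import *
p=np.load("p.npy");s=arm.get_state();print(Lc(p,s["ee_pos"][None])*1000)
E
```

```text
clock: 21.55
ee_pos: [0.4814, -0.0396, 0.058]
ee_rot: [0.123, 1.568, -0.123]
wrist_force: [2.3, -0.4, 1.5]
width: 0.002
clock: 21.85
ee_pos: [0.4747, -0.0385, 0.0579]
ee_rot: [0.123, 1.568, -0.123]
wrist_force: [2.1, 0.5, -1.1]
width: -0.001
[ 0.4747 -0.0385  0.0579] tilt [-0.0007  0.0003] yaw 1.414 q [-0.247  0.117  2.055  0.     0.97  -1.661] F [ 2.1  0.5 -1.1] [ 0.02 -0.39 -0.07] 21.85 -0.0009913436100468043
[[-236.09590799  -49.98906      57.85110814]]
```

View pics/t17.png

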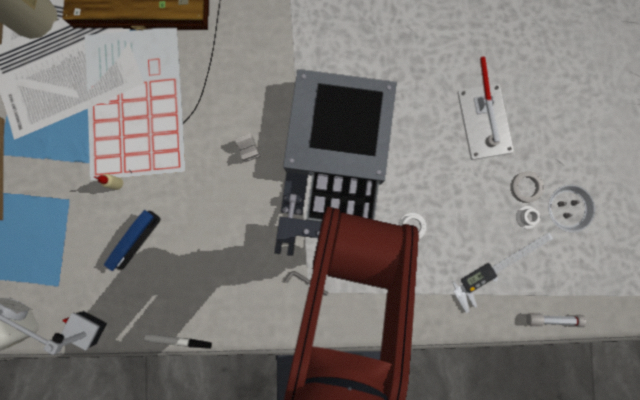

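```bash
python3 -m inch '[[[-0.08,0.013,0,0,0,0],[-0.08,0.013,0,0,0,0],[-0.06,0.01,0,0,0,0]]]'
python3 -m inch '[[[-0.06,0.01,0,0,0,0],[-0.04,0.006,0,0,0,0]]]'
python3 -m inch '[[[-0.06,0.01,0,0,0,0],[-0.04,0.006,0,0,0,0]]]'
```

```text
clock: 22.2
ee_pos: [0.4698, -0.0377, 0.0581]
ee_rot: [0.123, 1.567, -0.123]
wrist_force: [7.1, -0.9, -5.7]
width: -0.002
clock: 22.4
ee_pos: [0.4695, -0.0378, 0.0588]
ee_rot: [0.123, 1.561, -0.124]
wrist_force: [12.5, -1.1, -9.2]
width: -0.004
clock: 22.6
ee_pos: [0.4693, -0.0379, 0.0595]
ee_rot: [0.123, 1.556, -0.124]
wrist_force: [19.3, -2.2, -12.4]
width: -0.005
```

```bash
python3 -m inch '[[[0.2,-0.032,0,0,0,0],[0.2,-0.032,0,0,0,0],[0.12,-0.02,0,0,0,0],[0,0,0,0,0,0]]]'
python3 st.py
python3 -m inch '[[[0,0,0.5,0,0,0],[0,0,0.8,0,0,0],[0,0,1,0,0,0],[0,0,1,0,0,0],[0,0,1,0,0,0],[0,0,1,0,0,0],[0,0,0,0,0,0]]]'
python3 st.py side:s18 wrist:w18
```

```text
clock: 23.0
ee_pos: [0.4776, -0.039, 0.058]
ee_rot: [0.123, 1.568, -0.123]
wrist_force: [0.4, 0.0, -0.6]
width: 0.002
[ 0.4776 -0.039   0.058 ] tilt [-0.0009  0.0002] yaw 1.414 q [-0.246  0.123  2.048 -0.     0.971 -1.66 ] F [ 0.4  0.  -0.6] [0.06 0.04 0.  ] 23.0 0.0021120111196896367
clock: 23.7
ee_pos: [0.4798, -0.0395, 0.1956]
ee_rot: [0.122, 1.56, -0.124]
wrist_force: [1.1, 0.2, 0.3]
width: 0.001
[ 0.4798 -0.0395  0.1956] tilt [ 0.0073 -0.0019] yaw 1.414 q [-0.246 -0.08   1.961 -0.     1.253 -1.66 ] F [1.1 0.2 0.3] [ 0.04 -0.06  0.01] 23.7 0.0010061241115663663
```

View pics/s18.png

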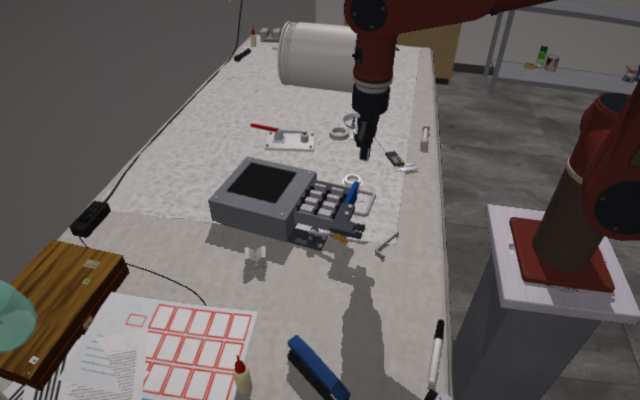

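View pics/w18.png

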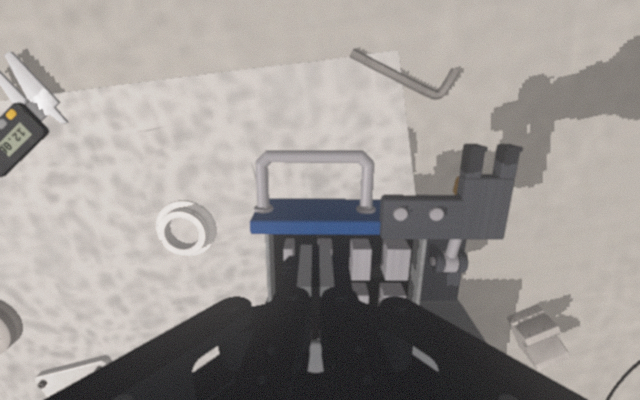

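```bash
python3 - <<'E'
from h import *
p=np.load("p.npy");z=load("w18");z15=load("w15")
print(proj(z,W(p,np.array([[-.257,-.05,.045]]))))
for n,zz,(u0,u1,v0,v1) in(("shut",z15,(290,350,155,190)),("out",z,(290,340,140,180))):
    uu,vv=np.meshgrid(np.arange(u0,u1),np.arange(v0,v1));L=Lc(p,world(zz,uu.ravel(),vv.ravel()))*1000
    k=(L[:,2]>44)&(L[:,2]<56);print(n,L[k].mean(0).round(1))
z=load("s18")
uu,vv=np.meshgrid(np.arange(325,352),np.arange(225,250));P=world(z,uu.ravel(),vv.ravel());im=z["p"][vv.ravel(),uu.ravel()].astype(int);k=(im[:,0]-im[:,2]>50);print("brass",(Lc(p,P[k])*1000).round(0).mean(0),k.sum())
for nm,(u0,u1,v0,v1,lo,hi) in dict(vee=(240,272,240,270,.015,.05),bush=(338,366,170,190,.008,.03)).items():
  for f in("side0","s18"):
    zz=load(f);uu,vv=np.meshgrid(np.arange(u0,u1),np.arange(v0,v1));S=world(zz,uu.ravel(),vv.ravel());S=S[(S[:,2]>lo)&(S[:,2]<hi)];print(nm,f,S.mean(0).round(3))
im=cv2.resize(cv2.imread("pics/s18.png")[160:260,270:420],None,fx=5,fy=5,interpolation=2);cv2.imwrite("pics/s18c.png",im)
E
```

```text
[[315.40983827 154.82934196]]
shut [-157.5  -50.1   49.4]
out [-256.9  -50.7   49.4]
brass [-226.03225806   87.67741935   49.22580645] 62
vee side0 [0.68  0.166 0.029]
vee s18 [0.68  0.166 0.029]
bush side0 [ 0.511 -0.171  0.014]
bush s18 [ 0.513 -0.173  0.014]
```

View pics/s18c.png

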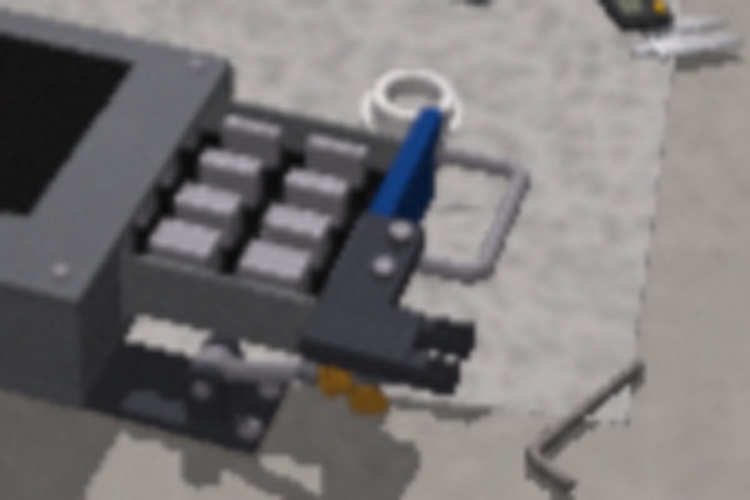

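```bash
python3 -c "
from cell import arm
print(arm.job_done())"
```

```text
the job is handed in; nothing more can be done
None
```

The gauge chest is open and the job is handed in. The robot's clock stood at about 24 s of the 61 s allowed.

**What I did**
- **Wing nut:** I turned it with the part-closed fingers as a loose wrench, in two strokes of about 6 rad in total. The wings rose from about 101 to 107 mm, which matches an angle of about 5.8 to 6 rad.
- **Eyebolt:** With the drawer still shut, I pushed it forward out of the slot with closed fingers, then down to nearly level.
- **Drawer:** I hooked the bow handle and pulled to the stop, where the force rose to about 23 N. I then backed off and lifted clear.

**Last checks**
- **Drawer position:** The depth image puts the handle bar 99.4 mm out from where it started.
- **Eyebolt:** The side picture shows it lying nearly level under the ear, by eye about 1.4 to 1.5 rad; I did not measure it.
- **Loose parts:** The vee block has not moved and the bush reads within 3 mm of its start, which is camera noise. The hex key looks unmoved in the pictures, but I did not measure it.
- **Contact:** The gripper is clear of everything, about 140 mm above the handle, with roughly 1 N on the wrist sensor.

**What went less smoothly:** At the end of the downward push the fingers wedged against a wing, with about 35 N at the wrist. That is under the 120 N limit, and the 40 N limit is for the arm and the gripper's body, not the fingers. Nothing moved wrongly. I did not re-measure the nut angle after that push or after pulling the drawer; before them it had a wide margin over 3.5 rad.

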